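# Put the marbles away after the probability lesson

## Task

The probability lesson is over: pour all eight marbles from the mug into the square wooden box (not the round tub) without losing any, and stand the empty mug upright on the desk again. Close the box with its square lid, handle up, lying flat and fully down in the recess of the rim. Leave the other things on the desk where they are.

Things in the scene. Friction and masses are not known exactly. Their poses are not given: they have to be found in the camera images.
- box: Open square plywood box, fixed to the desk, 132 x 132 mm outside, 60 mm high. Origin: centre of its underside; z up, x and y square to its sides. Its well is 100 x 100 mm, floor at height 6 mm, up to a flat ledge at 50 mm; above that the rim (darker wood) widens to a 117 x 117 mm square recess, 10 mm deep, for the lid.
- box_ledge (a point): Point in the middle of the box's open well at the height of the ledge (50 mm above the desk); the lid's underside rests at this height when it is seated.
- lid: Lid of the box: plywood square 113 x 113 x 8 mm with a wooden bar handle upright in its middle, 44 mm long along the lid's x, 12 mm thick along its y, from 8 to 36 mm above the underside. Origin: centre of its underside, z up. It starts lying flat on the desk, handle up, mass about 0.12 kg. Any quarter turn fits the box.
- mug: Dark grey plastic mug, 80 mm high, outer radius 30 mm at the foot, 34 at the rim, wall 3.5, floor 5; about 0.14 kg empty. Origin: centre of its underside, z up. D-handle on its +x side, first turned roughly to the robot: upright bar centred 62 mm from the axis, 9 mm deep (x), 12 wide (y), 18 to 68 mm high, on 8 mm thick arms at heights 22 and 64 mm. Starts upright, marbles inside.
- mug_rim (a point): Centre of the mug's mouth, 80 mm above its underside.
- marble0_center (a point): Centre of marble 1 of 8, a plain white glass ball of 20 mm diameter, 10 g; starts in the mug. All eight are alike.
- marble1_center (a point): Centre of marble 2 of 8, a plain white glass ball of 20 mm diameter, 10 g; starts in the mug. All eight are alike.
- marble2_center (a point): Centre of marble 3 of 8, a plain white glass ball of 20 mm diameter, 10 g; starts in the mug. All eight are alike.
- marble3_center (a point): Centre of marble 4 of 8, a plain white glass ball of 20 mm diameter, 10 g; starts in the mug. All eight are alike.
- marble4_center (a point): Centre of marble 5 of 8, a plain white glass ball of 20 mm diameter, 10 g; starts in the mug. All eight are alike.
- marble5_center (a point): Centre of marble 6 of 8, a plain white glass ball of 20 mm diameter, 10 g; starts in the mug. All eight are alike.
- marble6_center (a point): Centre of marble 7 of 8, a plain white glass ball of 20 mm diameter, 10 g; starts in the mug. All eight are alike.
- marble7_center (a point): Centre of marble 8 of 8, a plain white glass ball of 20 mm diameter, 10 g; starts in the mug. All eight are alike.
- tub: Bystander: open ROUND plywood tub, 94 mm diameter, 50 mm high, empty; origin at the centre of its underside.
- pencil_case: Bystander: dark pencil case, 70 x 200 x 45 mm (x, y, z); origin at the centre of its underside.
- glue_stick: Bystander: upright white glue stick, 29 mm diameter, 85 mm high; origin at the centre of its underside.

How it is judged:
By the outcome, as a careful person would: the job done as asked, in the order asked, and still so for the second after the job is handed in, with the robot touching nothing.
It also fails if it takes over 72 s, if anything falls off the work surface, if the arm or the gripper's body presses on something with over 40 N, if the wrist force passes 120 N, or if a joint passes its speed limit or range.

## Robot

A 6-joint arm with a two-finger parallel gripper is mounted at the origin on the work surface. World frame = base frame: x ahead of the robot, y to its left, z up, the work surface at z = 0. Lengths are in mm, angles in rad, forces in N, time in s.
With the tool pointing down it reaches from about 400 to 925 mm from the base axis. Payload 12.5 kg.
Tool frame: the origin (TCP) lies at the very end of the fingers, on their centre line; the grasp point (between the pads) lies grip_depth behind it (grip_depth is the distance from the TCP to the grasp point, in mm); z points along the fingers, y is the line along which they close (so a half turn about z gives the same grasp; the last joint's range is limited). The gripper opens to 95 mm and grips with 3 to 60 N. Pads are 20 mm wide; open, the fingers measure 119 mm over their backs; the gripper's body (75 mm by 180 mm) begins 59 mm behind the grasp point.
Start: joints at [-1.268, 0.491, 1.559, -0, 1.092, -0.106], TCP at [248.467, -573.508, 214.661] pointing down, gripper open.
Joint ranges: [-3.1, 3.1], [-0.84, 2.19], [0.05, 2.79], [-1.13, 4.28], [0.06, 2.93], [-2.69, 2.69]. Speed limits (rad/s): [2.22, 2.22, 2.79, 3.14, 3.14, 3.14].

## Interface

Orientations are given as [roll, pitch, yaw] about the fixed x, y, z axes, in that order (R = Rz(yaw) Ry(pitch) Rx(roll)).
In Python, from cell import state, read_camera, job_done, grip_depth gives the robot as it stands.
- The arm moves only by the tool drive_tool, never from a script. Its argument "targets" is a list of rows, each an object with "jaw": the opening, from 0 (shut) to 1 (fully open); "travel": the shift along the tool's x, y, z in m, a list of three; "twist": the turn about the tool's z in rad. In form: [{"jaw": jaw, "travel": [tx, ty, tz], "twist": twist}, ...]. A call has 1 to 8 rows; each row is the pose to reach, as a shift and turn from the pose commanded when the call began, along the tool's axes at that moment; what a row does not reach only later rows make up. A row lasts 1/12 s, in which the tool goes at most 41.7 mm and 7.16 degrees, less where a joint would pass 70% of its speed; a pose out of reach is approached as far as the arm can. A call with a gripper value outside its range is refused whole. The fingers move at their own pace and stop on an object; the grip force is fixed at half the most. Time passes only in rows, so rows that repeat a pose let the fingers close. It gives the time, the measured TCP pose, the force, the opening and the grip force at its end, in the units of the state.
- state(): the state, without advancing time (a new reading comes with each control period).
- read_camera(name): name is "scene" or "top" or "wrist"; returns a dict with "frame" (420x560x3 uint8, red, green, blue), "fx", "fy", "cx", "cy" (pixels), "R" (3x3) and "t" (3): a world point X has camera coordinates R X + t. Camera axes: x right, y down, z forward; pixel columns grow to the right and rows downward; lengths in mm; the calibration is good to about 2 mm. The wrist camera is an equidistant fisheye: a pixel r from the principal point sees the ray r / f radians off the axis. A picture is of the moment at which its call begins. There is no depth.
- job_done(): hands the job in; it is judged then, once.
The state is a dict: "t": time; "joints": joint angles; "qvel": joint speeds; "tau": joint torques, N m; "eef_pos": TCP position; "tcp_rot": TCP orientation; "ft_force": force on the tool from outside, world axes, zero at the start; "moment": the same for the moment, N m; "opening": opening from 0.0 (shut) to 1.0 (fully open); "grip_force": force on a finger pad.
Only numpy, scipy, OpenCV 4.12 (cv2) and the standard library are available. Lean on these libraries where they do the work, as an engineer would, in place of code of your own. Each camera call takes 0.05 s, during which the arm holds its last target. There are 200 camera calls.

## Working session

There is one attempt and no reset: what is moved stays moved. The work goes in short steps, Python scripts to look and compute and a tool call to move; the robot and the scene stay as the last step left them, time stands still between calls to the robot, and variables do not carry over. Pictures are saved under pics/ and viewed, at most 10 in all, crops included, and the job is handed in when it is done.

Besides the shell and the picture viewer there is one more tool, called by a JSON object that holds its "api" and its "payload". drive_tool: Moves the arm, as the interface text tells. Its arguments: {"type":"object","properties":{"targets":{"type":"array"}},"required":["targets"]}

```bash
mkdir -p pics; python3 - <<'E'
from cell import *
import cv2,numpy as np
print(state(),grip_depth)
for n in("top","scene"):
    c=read_camera(n);cv2.imwrite(f"pics/{n}0.png",c["frame"][:,:,::-1]);print(n,c["fx"],c["fy"],c["cx"],c["cy"],np.round(c["R"],4).tolist(),np.round(c["t"],1))
E
```

```text
{'t': 0.0, 'joints': array([-1.26761985e+00,  4.91529966e-01,  1.55947808e+00,  1.35321508e-05,
        1.09169877e+00, -1.05604774e-01]), 'qvel': array([ 0.00119378,  0.00196029, -0.00090884,  0.00025302, -0.00048794,
        0.00041163]), 'tau': array([ 3.59318066e-03, -6.12635493e+01, -2.58183718e+01,  6.94742636e-02,
        4.82054742e-02, -8.64665003e-05]), 'eef_pos': array([ 248.37568795, -573.24684342,  214.07027609]), 'tcp_rot': array([-3.14048596e+00, -1.29376974e-04,  4.08774931e-01]), 'ft_force': array([-0.94072705,  0.48440528,  0.40235896]), 'moment': array([0.03111186, 0.02351993, 0.01878738]), 'grip_force': 0.0, 'opening': 1.0006562220706374} 18.8
top 460.14860720687716 460.14860720687716 283.8290870118678 208.213215703714 [[0.0115, -0.9998, -0.0135], [-0.9915, -0.0096, -0.1295], [0.1293, 0.0149, -0.9915]] [ -8.6 614.5 988.2]
scene 413.07598375128083 413.07598375128083 278.3135135381685 211.08499537165926 [[0.6366, 0.7712, -0.0024], [0.6226, -0.5158, -0.5884], [-0.455, 0.3731, -0.8085]] [-384.3 -360.9 1220.9]
```

View pics/top0.png

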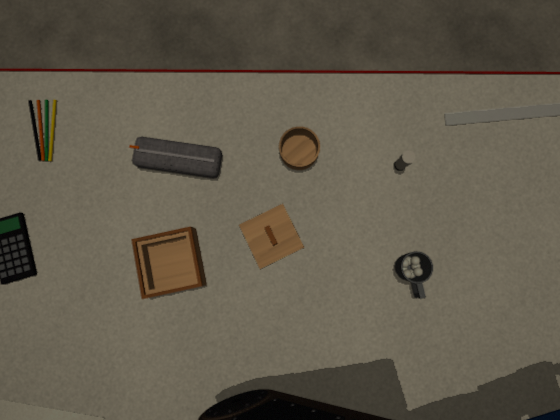

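View pics/scene0.png

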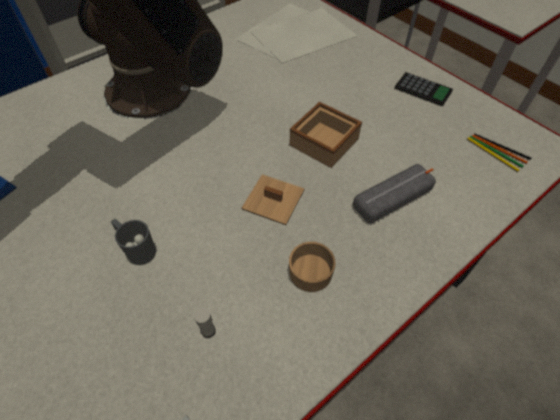

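The top view shows the box near (168,262), the lid at (271,237), the mug at (413,267) with its handle at (418,292), the tub at (300,148) and the glue stick at (401,163). The scene view confirms the layout. I'll enlarge the crops so I can pick the corners accurately.

```bash
python3 - <<'E'
import cv2,numpy as np
a=cv2.imread("pics/top0.png");b=cv2.imread("pics/scene0.png")
def crop(im,x,y,w=100,h=75):
    c=cv2.convertScaleAbs(im[y:y+h,x:x+w],alpha=1.7);return cv2.resize(c,None,fx=4,fy=4,interpolation=cv2.INTER_CUBIC)
o=np.vstack([np.hstack([crop(a,120,225),crop(a,220,200)]),np.hstack([crop(a,370,235),crop(b,90,205)])])
cv2.imwrite("pics/c0.png",o)
E
```

```text
(no output)
```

View pics/c0.png

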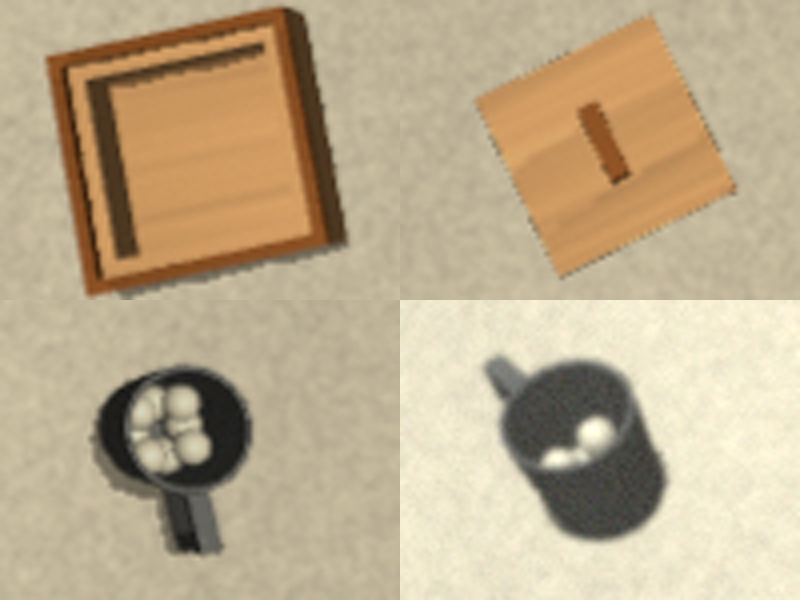

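The crops give these positions:
- **Box:** rim corners at crop pixels (46,58), (287,8), (328,245) and (88,296).
- **Lid:** corners at (476,100), (652,15), (737,190) and (561,277).
- **Mug:** rim centre at (189,429) and handle end at (208,553), with the marbles inside.

```bash
cat > h.py <<'E'
import numpy as np,cv2
from cell import *
def ray(c,p):
    p=np.asarray(p,float).reshape(-1,2);R=np.array(c["R"]);t=np.array(c["t"])
    d=np.c_[(p[:,0]-c["cx"])/c["fx"],(p[:,1]-c["cy"])/c["fy"],np.ones(len(p))]
    return -R.T@t,d@R
def plane(c,p,z):
    o,d=ray(c,p);return o+d*((z-o[2])/d[:,2])[:,None]
E
python3 - <<'E'
from h import *
c=read_camera("top")
f=lambda q,x,y:(np.array(q)+.5)/4-.5+[x,y]
for n,q,z in(("box",f([(46,58),(287,8),(328,245),(88,296)],120,225),60),("lid",f([(76,100),(252,15),(337,190),(161,277)],220,200),8)):
    P=plane(c,q,z)[:,:2];e=np.roll(P,-1,0)-P
    print(n,P.round(1).tolist(),P.mean(0),np.linalg.norm(e,axis=1),np.degrees(np.arctan2(e[:,1],e[:,0])))
m=plane(c,f([(189,129)],370,235),80);hd=plane(c,f([(208,253)],370,235),66);print("mug",m,hd,hd-m,np.degrees(np.arctan2(*(hd-m)[0,1::-1])))
print("rim r",plane(c,f([(127,129),(251,129),(189,66),(189,192)],370,235),80).round(1))
print("tub",plane(c,[(299,148)],50),"case",plane(c,[(177,157)],45),"glue",plane(c,[(406,158)],85))
E
```

```text
box [[540.7, 329.9], [569.4, 199.1], [442.0, 172.3], [413.5, 300.3]] [491.42680005 250.39264596] [133.84861619 130.22122324 131.16364489 130.63147754] [ -77.6209151  -168.08917573  102.55579949   13.09023708]
lid [[579.7, 101.8], [630.0, 1.3], [529.8, -48.3], [479.6, 51.1]] [554.77013501  26.46499709] [112.3378417  111.76698224 111.37956152 112.26162648] [ -63.42974375 -153.65778047  116.82456031   26.83287014]
mug [[ 487.67068868 -283.93895456   80.        ]] [[ 422.82069031 -296.0779311    66.        ]] [[-64.84999837 -12.13897654 -14.        ]] -169.39775566625957
rim r [[ 487.3 -251.5   80. ]
 [ 488.  -316.4   80. ]
 [ 520.7 -284.8   80. ]
 [ 454.9 -283.1   80. ]]
tub [[750.19391559 -34.80245362  50.        ]] case [[728.44786102 240.95190207  45.        ]] glue [[ 720.55979195 -265.210317     85.        ]]
```

```bash
cat >> h.py <<'E'
def rel(target,yaw_deg):
    s=state();y=s["tcp_rot"][2];d=np.array(target,float)-s["eef_pos"]
    c,n=np.cos(y),np.sin(y)
    tw=-(np.radians(yaw_deg)-y);tw=(tw+np.pi)%(2*np.pi)-np.pi
    print("t",round(s["t"],2),"pos",s["eef_pos"].round(1),"rot",s["tcp_rot"].round(4),"j",s["joints"].round(2),"F",s["ft_force"].round(1),"open",round(s["opening"],3),"g",round(s["grip_force"],1))
    print("travel",(np.array([c*d[0]+n*d[1],n*d[0]-c*d[1],-d[2]])/1000).round(4).tolist(),"twist",round(tw,4))
E
python3 -c "
from h import *
rel((431.6,-294.4,120),10.6);rel((431.6,-294.4,38),10.6)"
```

```text
t 0.15 pos [ 248.4 -573.3  214.2] rot [-3.1407e+00 -1.0000e-04  4.0880e-01] j [-1.27  0.49  1.56 -0.    1.09 -0.11] F [ 0.3 -0.1 -0. ] open 1.001 g 0.0
travel [0.279, -0.1831, 0.0942] twist 0.2238
t 0.15 pos [ 248.4 -573.3  214.2] rot [-3.1407e+00 -1.0000e-04  4.0880e-01] j [-1.27  0.49  1.56 -0.    1.09 -0.11] F [ 0.3 -0.1 -0. ] open 1.001 g 0.0
travel [0.279, -0.1831, 0.1762] twist 0.2238
```

{"api": "drive_tool", "payload": {"targets": [{"jaw": 0.6, "travel": [0.279, -0.183, 0.09], "twist": 0.224}, {"jaw": 0.6, "travel": [0.279, -0.183, 0.09], "twist": 0.224}, {"jaw": 0.6, "travel": [0.279, -0.183, 0.09], "twist": 0.224}, {"jaw": 0.6, "travel": [0.279, -0.183, 0.09], "twist": 0.224}, {"jaw": 0.6, "travel": [0.279, -0.183, 0.09], "twist": 0.224}, {"jaw": 0.6, "travel": [0.279, -0.183, 0.09], "twist": 0.224}, {"jaw": 0.6, "travel": [0.279, -0.183, 0.09], "twist": 0.224}, {"jaw": 0.6, "travel": [0.279, -0.183, 0.09], "twist": 0.224}]}}

```text
t: 0.82
eef_pos: [425.9, -302.8, 127.4]
tcp_rot: [3.141, -0.0, 0.184]
ft_force: [0.7, -0.9, -0.2]
opening: 0.604
grip_force: 0.0
```

{"api": "drive_tool", "payload": {"targets": [{"jaw": 0.6, "travel": [0, 0, 0], "twist": 0}, {"jaw": 0.6, "travel": [0, 0, 0], "twist": 0}]}}

```text
t: 0.98
eef_pos: [426.0, -302.8, 127.3]
tcp_rot: [-3.141, 0.001, 0.188]
ft_force: [0.3, -0.2, -0.6]
opening: 0.601
grip_force: 0.0
```

```bash
python3 -c "
from h import *
rel((431.6,-294.4,38),10.6)
c=read_camera('wrist');cv2.imwrite('pics/w0.png',c['frame'][:,:,::-1]);print({k:np.round(c[k],3).tolist() for k in c if k!='frame'})"
```

```text
t 0.98 pos [ 426.  -302.8  127.3] rot [-3.1406e+00  8.0000e-04  1.8850e-01] j [-0.74  0.46  1.9  -0.    0.78  0.64] F [ 0.3 -0.2 -0.6] open 0.601 g 0.0
travel [0.0071, -0.0072, 0.0893] twist 0.0034
{'fx': 325.192, 'fy': 325.192, 'cx': 278.261, 'cy': 210.405, 'R': [[0.188, -0.982, -0.0], [-0.944, -0.18, 0.275], [-0.27, -0.051, -0.962]], 't': [-377.304, 340.65, 406.123]}
```

View pics/w0.png

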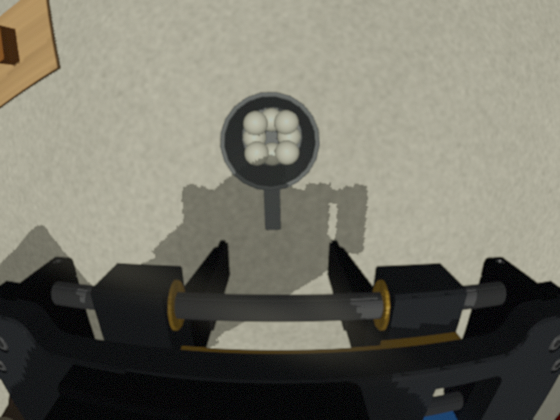

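The wrist view shows the mug rim centred at (270,140) and the handle running from (270,188) to (272,229), with the fingers at (222,245) and (333,245).

```bash
cat >> h.py <<'E'
def fplane(c,p,z):
    p=np.asarray(p,float).reshape(-1,2);R=np.array(c["R"]);t=np.array(c["t"])
    u=(p-[c["cx"],c["cy"]])/c["fx"];r=np.linalg.norm(u,axis=1,keepdims=True)+1e-9
    d=np.c_[u/r*np.sin(r),np.cos(r)]@R;o=-R.T@t
    return o+d*((z-o[2])/d[:,2])[:,None]
E
python3 -c "
from h import *
c=read_camera('wrist')
print(fplane(c,[(221,140),(319,140),(270,92),(270,189)],80).round(1))
print(fplane(c,[(272.5,229),(270.5,195)],68).round(1))"
```

```text
[[ 481.9 -254.5   80. ]
 [ 493.8 -319.    80. ]
 [ 519.1 -281.    80. ]
 [ 454.7 -293.    80. ]]
[[ 422.4 -300.5   68. ]
 [ 447.8 -294.3   68. ]]
```

{"api": "drive_tool", "payload": {"targets": [{"jaw": 0.6, "travel": [0.0065, -0.0046, 0.03], "twist": -0.006}, {"jaw": 0.6, "travel": [0.0065, -0.0046, 0.06], "twist": -0.006}, {"jaw": 0.6, "travel": [0.0065, -0.0046, 0.089], "twist": -0.006}, {"jaw": 0.6, "travel": [0.0065, -0.0046, 0.089], "twist": -0.006}, {"jaw": 0, "travel": [0.0065, -0.0046, 0.089], "twist": -0.006}, {"jaw": 0, "travel": [0.0065, -0.0046, 0.089], "twist": -0.006}, {"jaw": 0, "travel": [0.0065, -0.0046, 0.089], "twist": -0.006}, {"jaw": 0, "travel": [0.0065, -0.0046, 0.089], "twist": -0.006}]}}

```text
t: 1.75
eef_pos: [431.2, -299.6, 40.4]
tcp_rot: [3.139, -0.002, 0.19]
ft_force: [-0.0, 0.4, -0.6]
opening: 0.377
grip_force: 0.0
```

{"api": "drive_tool", "payload": {"targets": [{"jaw": 0, "travel": [0, 0, 0], "twist": 0}, {"jaw": 0, "travel": [0, 0, 0], "twist": 0}, {"jaw": 0, "travel": [0, 0, 0], "twist": 0}, {"jaw": 0, "travel": [0, 0, 0], "twist": 0}]}}

```text
t: 2.08
eef_pos: [430.8, -298.8, 39.1]
tcp_rot: [3.141, -0.0, 0.191]
ft_force: [-1.5, 0.2, 4.0]
opening: 0.121
grip_force: 29.7
```

{"api": "drive_tool", "payload": {"targets": [{"jaw": 0, "travel": [0, 0, -0.003], "twist": 0}, {"jaw": 0, "travel": [0, 0, -0.006], "twist": 0}, {"jaw": 0, "travel": [0, 0, -0.01], "twist": 0}, {"jaw": 0, "travel": [0, 0, -0.01], "twist": 0}, {"jaw": 0, "travel": [0, 0, -0.01], "twist": 0}]}}

```text
t: 2.5
eef_pos: [430.9, -298.9, 49.1]
tcp_rot: [3.141, -0.0, 0.191]
ft_force: [-0.1, 1.1, -3.0]
opening: 0.12
grip_force: 29.7
```

```bash
python3 -c "
from h import *
rel((431.6,-294.4,38),10.6)
a=read_camera('wrist')['frame'][60:260,150:400,::-1];b=read_camera('scene')['frame'][190:290,70:195,::-1]
cv2.imwrite('pics/w1.png',np.hstack([cv2.resize(a,(400,320)),cv2.resize(b,(400,320))]))"
```

```text
t 2.5 pos [ 430.9 -298.9   49.1] rot [ 3.1411e+00 -3.0000e-04  1.9090e-01] j [-0.73  0.59  1.96 -0.    0.6   0.65] F [-0.1  1.1 -3. ] open 0.12 g 29.7
travel [0.0016, -0.0043, 0.0111] twist 0.0059
```

View pics/w1.png

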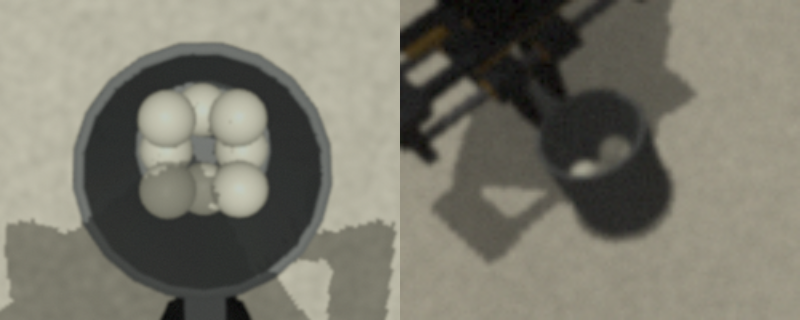

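The mug is off the desk: the rim is round at crop (202,168), the marbles are in a level 4+4 stack, and the scene view shows it upright. The grip holds at 29.7 N with opening 0.12. I'll quantify any sag, then lift.

```bash
python3 -c "
from h import *
c=read_camera('wrist')
p=[(150+74/1.6,60+168/1.6),(150+331/1.6,60+168/1.6),(150+202/1.6,60+42/1.6),(150+202/1.6,60+297/1.6)]
print(fplane(c,p,90).round(1))"
```

```text
[[ 483.3 -254.8   90. ]
 [ 495.6 -318.7   90. ]
 [ 519.7 -280.8   90. ]
 [ 455.4 -293.2   90. ]]
```

{"api": "drive_tool", "payload": {"targets": [{"jaw": 0, "travel": [0, 0, -0.01], "twist": 0}, {"jaw": 0, "travel": [0, 0, -0.025], "twist": 0}, {"jaw": 0, "travel": [0, 0, -0.04], "twist": 0}, {"jaw": 0, "travel": [0, 0, -0.055], "twist": 0}, {"jaw": 0, "travel": [0, 0, -0.07], "twist": 0}, {"jaw": 0, "travel": [0, 0, -0.085], "twist": 0}, {"jaw": 0, "travel": [0, 0, -0.09], "twist": 0}, {"jaw": 0, "travel": [0, 0, -0.09], "twist": 0}]}}

```text
t: 3.32
eef_pos: [431.1, -299.1, 140.3]
tcp_rot: [3.14, -0.001, 0.191]
ft_force: [-1.0, 0.1, -2.3]
opening: 0.125
grip_force: 29.9
```

```bash
cat >> h.py <<'E'
def marb():
    "white marble blobs in the wrist view: centroid, area"
    f=read_camera('wrist')['frame'];m=((f.min(2)>120)&(np.ptp(f.astype(int),axis=2)<45)).astype(np.uint8)
    return f
E
python3 -c "
from h import *
rel((520,80,160),102.5)
f=read_camera('wrist')['frame']
m=(f.max(2)<62).astype(np.uint8);m[250:]=0
n,l,s,ce=cv2.connectedComponentsWithStats(m)
for i in range(1,n):
    if s[i,4]>1000: print(s[i],ce[i].round(1))
"
```

```text
t 3.32 pos [ 431.1 -299.1  140.3] rot [ 3.1395e+00 -1.5000e-03  1.9090e-01] j [-0.73  0.44  1.89 -0.    0.81  0.65] F [-1.   0.1 -2.3] open 0.125 g 29.9
travel [0.1592, -0.3554, -0.0197] twist -1.5981
[  204    95   148   146 10484] [276.5 175.3]
```

{"api": "drive_tool", "payload": {"targets": [{"jaw": 0, "travel": [0.004, -0.008, 0], "twist": -0.04}, {"jaw": 0, "travel": [0.012, -0.025, 0], "twist": -0.12}, {"jaw": 0, "travel": [0.023, -0.048, 0], "twist": -0.22}, {"jaw": 0, "travel": [0.036, -0.075, 0], "twist": -0.33}, {"jaw": 0, "travel": [0.049, -0.103, 0], "twist": -0.45}, {"jaw": 0, "travel": [0.062, -0.13, 0], "twist": -0.57}, {"jaw": 0, "travel": [0.074, -0.155, 0], "twist": -0.69}, {"jaw": 0, "travel": [0.084, -0.176, 0], "twist": -0.8}]}}

```text
t: 4.03
eef_pos: [479.5, -107.6, 137.9]
tcp_rot: [-3.14, 0.0, 1.0]
ft_force: [0.3, 0.8, -2.6]
opening: 0.129
grip_force: 29.9
```

```bash
python3 -c "
from h import *
rel((529.5,78.6,140),102.5)
for c in (14,):
  for th in (0,10,20,30,45,60,75,90,100,110,118):
    a=np.radians(th);v=np.array([[np.cos(a),-np.sin(a)],[np.sin(a),np.cos(a)]])@[-89.5,c-58];print(th,(-v[0]).round(1),(60-v[1]-18.8).round(1))
"
```

```text
t 4.03 pos [ 479.5 -107.6  137.9] rot [-3.1398e+00  3.0000e-04  9.9960e-01] j [-0.36  0.41  1.97  0.    0.77  0.22] F [ 0.3  0.8 -2.6] open 0.129 g 29.9
travel [0.1837, -0.0587, -0.0021] twist -0.7893
0 89.5 85.2
10 80.5 100.1
20 69.1 113.2
30 55.5 124.1
45 32.2 135.6
60 6.6 140.7
75 -19.3 139.0
90 -44.0 130.7
100 -58.9 121.7
110 -72.0 110.3
118 -80.9 99.6
```

{"api": "drive_tool", "payload": {"targets": [{"jaw": 0, "travel": [0.023, -0.007, 0], "twist": -0.1}, {"jaw": 0, "travel": [0.048, -0.015, 0], "twist": -0.21}, {"jaw": 0, "travel": [0.074, -0.023, 0], "twist": -0.32}, {"jaw": 0, "travel": [0.1, -0.032, 0], "twist": -0.43}, {"jaw": 0, "travel": [0.126, -0.04, 0], "twist": -0.54}, {"jaw": 0, "travel": [0.15, -0.048, 0], "twist": -0.65}, {"jaw": 0, "travel": [0.17, -0.055, 0], "twist": -0.74}, {"jaw": 0, "travel": [0.1837, -0.0587, 0], "twist": -0.789}]}}

```text
t: 4.7
eef_pos: [530.9, 78.2, 137.7]
tcp_rot: [-3.14, -0.0, 1.788]
ft_force: [0.1, -1.0, -2.3]
opening: 0.123
grip_force: 29.9
```

{"api": "drive_tool", "payload": {"targets": [{"jaw": 0, "travel": [0, 0, 0], "twist": 0}, {"jaw": 0, "travel": [0, 0, 0], "twist": 0}]}}

```text
t: 4.87
eef_pos: [530.8, 76.5, 137.8]
tcp_rot: [-3.14, -0.0, 1.782]
ft_force: [-0.3, -0.4, -3.1]
opening: 0.127
grip_force: 29.9
```

```bash
python3 -c "
from h import *
rel((529.5,78.6,85.2),102.5)
a=read_camera('wrist')['frame'][:,:,::-1]; b=read_camera('scene')['frame'][80:260,210:450,::-1]
cv2.imwrite('pics/w2.png',np.hstack([cv2.resize(a,(400,300)),cv2.resize(b,(400,300))]))
c=read_camera('wrist');np.save('wc.npy',c,allow_pickle=True);cv2.imwrite('wfull.png',c['frame'][:,:,::-1])"
```

```text
t 4.87 pos [530.8  76.5 137.8] rot [-3.1399e+00 -1.0000e-04  1.7816e+00] j [ 0.02  0.46  1.86 -0.    0.82 -0.19] F [-0.3 -0.4 -3.1] open 0.127 g 29.9
travel [0.0024, -0.0008, 0.0526] twist -0.0074
```

View pics/w2.png

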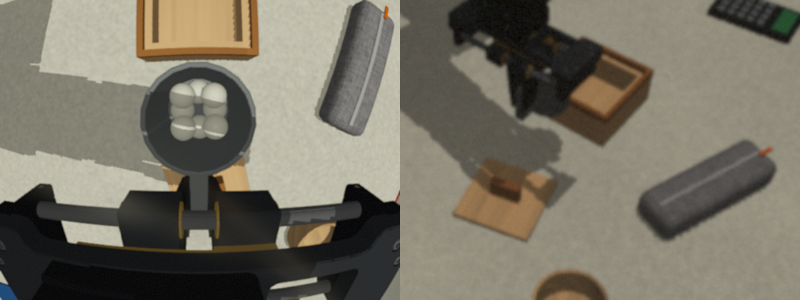

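The mug (198,118) is upright and centred on the box's near wall, whose corners are at (138,53) and (258,51) in the left half. All the marbles are inside. I'll check the wall distance.

```bash
python3 -c "
from h import *
c=read_camera('wrist')
P=fplane(c,np.array([(138,53),(258,51),(198,52)])*1.4,60);print(P.round(1))
s=state();u=np.array([np.cos(s['tcp_rot'][2]),np.sin(s['tcp_rot'][2])]);print((P[:,:2]-s['eef_pos'][:2])@u, (P[:,:2]-s['eef_pos'][:2])@[u[1],-u[0]])
f=c['frame'];print(f[40:110:3,278].tolist())"
```

```text
[[443.6 174.1  60. ]
 [568.8 202.7  60. ]
 [506.8 186.1  60. ]]
[115.02135659 117.16431022 113.73285253] [-65.17007432  63.18467138  -0.93329994]
[[205, 172, 121], [205, 172, 122], [205, 173, 122], [205, 172, 121], [206, 173, 122], [206, 173, 122], [203, 171, 119], [204, 172, 120], [178, 138, 86], [151, 99, 47], [153, 102, 49], [135, 88, 42], [91, 72, 48], [94, 75, 49], [139, 132, 114], [187, 184, 167], [113, 118, 115], [122, 126, 122], [82, 85, 82], [52, 53, 53], [50, 52, 52], [51, 53, 51], [51, 52, 51], [62, 64, 62]]
```

{"api": "drive_tool", "payload": {"targets": [{"jaw": 0, "travel": [0, 0, 0.015], "twist": 0}, {"jaw": 0, "travel": [0, 0, 0.035], "twist": 0}, {"jaw": 0, "travel": [0, 0, 0.0526], "twist": 0}, {"jaw": 0, "travel": [0.012, 0, 0.0526], "twist": 0}, {"jaw": 0, "travel": [0.0245, 0, 0.0526], "twist": 0}, {"jaw": 0, "travel": [0.0245, 0, 0.0526], "twist": 0}]}}

```text
t: 5.57
eef_pos: [526.2, 100.9, 86.9]
tcp_rot: [3.141, 0.0, 1.781]
ft_force: [-0.0, -0.0, -2.0]
opening: 0.125
grip_force: 30.0
```

{"api": "drive_tool", "payload": {"targets": [{"jaw": 0, "travel": [0.0045, 0, -0.0075], "twist": 0}, {"jaw": 0, "travel": [0.009, 0, -0.0149], "twist": 0}, {"jaw": 0, "travel": [0.0145, 0, -0.0215], "twist": 0}, {"jaw": 0, "travel": [0.0204, 0, -0.028], "twist": 0}, {"jaw": 0, "travel": [0.027, 0, -0.034], "twist": 0}, {"jaw": 0, "travel": [0.034, 0, -0.0389], "twist": 0}, {"jaw": 0, "travel": [0.034, 0, -0.0389], "twist": 0}]}}

```text
t: 6.15
eef_pos: [519.5, 134.1, 126.5]
tcp_rot: [3.14, 0.0, 1.781]
ft_force: [0.4, -3.3, 3.0]
opening: 0.122
grip_force: 30.0
```

```bash
python3 -c "
from h import *
rel((529.5,78.6,85.2),102.5)
a=read_camera('wrist')['frame'][:,:,::-1]; b=read_camera('scene')['frame'][80:200,240:400,::-1]
cv2.imwrite('pics/w3.png',np.hstack([cv2.resize(a,(400,300)),cv2.resize(b,(400,300))]))"
```

```text
t 6.15 pos [519.5 134.1 126.5] rot [3.1396e+00 1.0000e-04 1.7806e+00] j [ 0.13  0.48  1.87  0.    0.79 -0.08] F [ 0.4 -3.3  3. ] open 0.122 g 30.0
travel [-0.0564, -0.0018, 0.0413] twist -0.0083
```

View pics/w3.png

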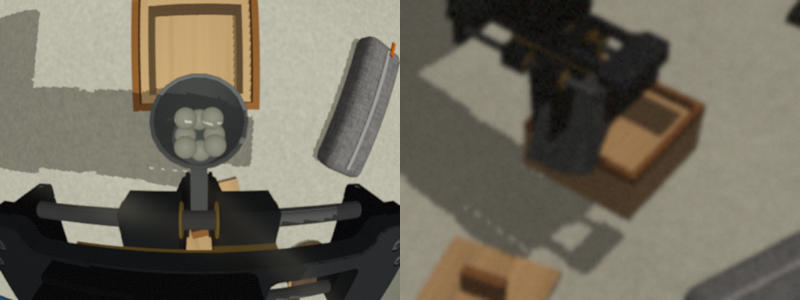

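The mug is tilting over the wall as intended: the rim at (198,120) is foreshortened and the force is about 4 N. I'll continue.

{"api": "drive_tool", "payload": {"targets": [{"jaw": 0, "travel": [0.0115, 0, -0.005], "twist": 0}, {"jaw": 0, "travel": [0.023, 0, -0.01], "twist": 0}, {"jaw": 0, "travel": [0.0365, 0, -0.014], "twist": 0}, {"jaw": 0, "travel": [0.049, 0, -0.015], "twist": 0}, {"jaw": 0, "travel": [0.062, 0, -0.015], "twist": 0}, {"jaw": 0, "travel": [0.075, 0, -0.013], "twist": 0}, {"jaw": 0, "travel": [0.087, 0, -0.01], "twist": 0}, {"jaw": 0, "travel": [0.0995, 0, -0.005], "twist": 0}]}}

```text
t: 6.92
eef_pos: [498.8, 230.8, 130.2]
tcp_rot: [3.141, 0.0, 1.779]
ft_force: [1.6, -3.3, 3.2]
opening: 0.124
grip_force: 31.0
```

```bash
python3 -c "
from h import *
rel((529.5,78.6,85.2),102.5)
a=read_camera('wrist')['frame'][:,:,::-1]; b=read_camera('scene')['frame'][80:200,240:400,::-1]
cv2.imwrite('pics/w4.png',np.hstack([cv2.resize(a,(400,300)),cv2.resize(b,(400,300))]))"
```

```text
t 6.92 pos [498.8 230.8 130.2] rot [3.1408e+00 1.0000e-04 1.7794e+00] j [ 0.31  0.49  1.84 -0.    0.82  0.1 ] F [ 1.6 -3.3  3.2] open 0.124 g 31.0
travel [-0.1553, -0.0015, 0.045] twist -0.0096
```

View pics/w4.png

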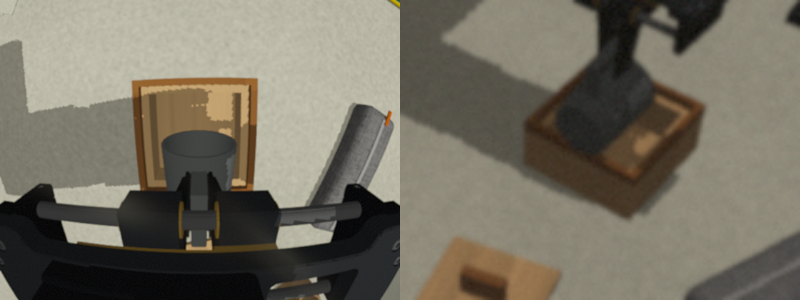

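The mug is nearly horizontal with its mouth over the well (rim at (198,143)), and no marbles are out yet. I'll pour slowly now.

{"api": "drive_tool", "payload": {"targets": [{"jaw": 0, "travel": [0.003, 0, 0.0015], "twist": 0}, {"jaw": 0, "travel": [0.006, 0, 0.003], "twist": 0}, {"jaw": 0, "travel": [0.009, 0, 0.005], "twist": 0}, {"jaw": 0, "travel": [0.012, 0, 0.007], "twist": 0}, {"jaw": 0, "travel": [0.015, 0, 0.009], "twist": 0}, {"jaw": 0, "travel": [0.018, 0, 0.011], "twist": 0}, {"jaw": 0, "travel": [0.021, 0, 0.014], "twist": 0}, {"jaw": 0, "travel": [0.021, 0, 0.014], "twist": 0}]}}

```text
t: 7.68
eef_pos: [494.4, 251.8, 116.2]
tcp_rot: [3.141, -0.001, 1.78]
ft_force: [-1.1, 1.4, 8.4]
opening: 0.123
grip_force: 37.4
```

{"api": "drive_tool", "payload": {"targets": [{"jaw": 0, "travel": [0.002, 0, 0.002], "twist": 0}, {"jaw": 0, "travel": [0.005, 0, 0.004], "twist": 0}, {"jaw": 0, "travel": [0.007, 0, 0.007], "twist": 0}, {"jaw": 0, "travel": [0.01, 0, 0.01], "twist": 0}, {"jaw": 0, "travel": [0.013, 0, 0.013], "twist": 0}, {"jaw": 0, "travel": [0.015, 0, 0.016], "twist": 0}, {"jaw": 0, "travel": [0.015, 0, 0.016], "twist": 0}, {"jaw": 0, "travel": [0.015, 0, 0.016], "twist": 0}]}}

```text
t: 8.35
eef_pos: [491.4, 266.3, 100.2]
tcp_rot: [3.141, -0.001, 1.78]
ft_force: [-1.2, 1.3, 7.8]
opening: 0.124
grip_force: 38.4
```

{"api": "drive_tool", "payload": {"targets": [{"jaw": 0, "travel": [0, 0, 0], "twist": 0}, {"jaw": 0, "travel": [0, 0, 0], "twist": 0}, {"jaw": 0, "travel": [0, 0, 0], "twist": 0}, {"jaw": 0, "travel": [0, 0, 0], "twist": 0}, {"jaw": 0, "travel": [0, 0, 0], "twist": 0}, {"jaw": 0, "travel": [0, 0, 0], "twist": 0}, {"jaw": 0, "travel": [0, 0, 0], "twist": 0}, {"jaw": 0, "travel": [0, 0, 0], "twist": 0}]}}

```text
t: 9.02
eef_pos: [491.4, 266.3, 100.3]
tcp_rot: [3.141, -0.001, 1.78]
ft_force: [-1.2, 2.4, 7.2]
opening: 0.124
grip_force: 38.3
```

```bash
python3 -c "
from h import *
rel((529.5,78.6,85.2),102.5)
a=read_camera('wrist')['frame'][60:260,150:400,::-1]; b=read_camera('scene')['frame'][80:200,240:400,::-1]
cv2.imwrite('pics/w5.png',np.hstack([cv2.resize(a,(400,320)),cv2.resize(b,(400,320))]))"
```

```text
t 9.02 pos [491.4 266.3 100.3] rot [ 3.1407e+00 -1.0000e-03  1.7795e+00] j [0.38 0.54 1.84 0.   0.76 0.17] F [-1.2  2.4  7.2] open 0.124 g 38.3
travel [-0.1915, -0.0016, 0.0151] twist -0.0094
```

View pics/w5.png

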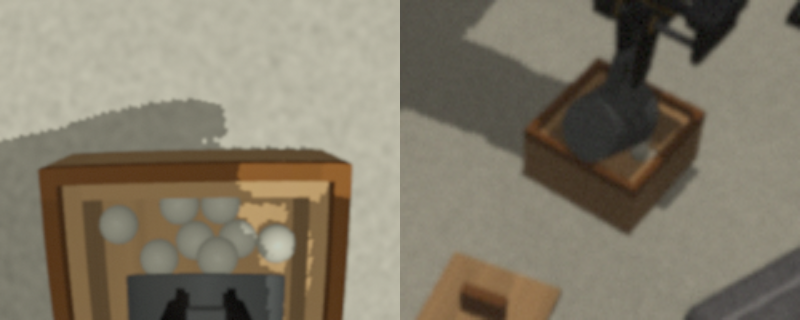

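All eight marbles are visible in the well, for example at (118,225), (277,243) and (180,207) in the left half, and the mug mouth is empty. I'll lift the mug and right it against the same wall edge, with contact near the mouth.

{"api": "drive_tool", "payload": {"targets": [{"jaw": 0, "travel": [0, 0, -0.025], "twist": 0}, {"jaw": 0, "travel": [0, 0, -0.05], "twist": 0}, {"jaw": 0, "travel": [-0.005, 0, -0.075], "twist": 0}, {"jaw": 0, "travel": [-0.03, 0, -0.075], "twist": 0}, {"jaw": 0, "travel": [-0.055, 0, -0.07], "twist": 0}, {"jaw": 0, "travel": [-0.0635, 0, -0.055], "twist": 0}, {"jaw": 0, "travel": [-0.0635, 0, -0.045], "twist": 0}, {"jaw": 0, "travel": [-0.0635, 0, -0.045], "twist": 0}]}}

```text
t: 9.78
eef_pos: [503.2, 203.2, 142.7]
tcp_rot: [-3.137, -0.0, 1.778]
ft_force: [0.0, -0.1, -2.6]
opening: 0.126
grip_force: 37.7
```

{"api": "drive_tool", "payload": {"targets": [{"jaw": 0, "travel": [0, 0, 0.005], "twist": 0}, {"jaw": 0, "travel": [0, 0, 0.008], "twist": 0}, {"jaw": 0, "travel": [0, 0, 0.011], "twist": 0}, {"jaw": 0, "travel": [0, 0, 0.011], "twist": 0}]}}

```text
t: 10.12
eef_pos: [504.1, 203.9, 133.6]
tcp_rot: [-3.141, -0.0, 1.781]
ft_force: [-0.2, 0.3, -1.1]
opening: 0.125
grip_force: 37.7
```

{"api": "drive_tool", "payload": {"targets": [{"jaw": 0, "travel": [0, 0, 0.004], "twist": 0}, {"jaw": 0, "travel": [-0.006, 0, 0.003], "twist": 0}, {"jaw": 0, "travel": [-0.012, 0, 0.0025], "twist": 0}, {"jaw": 0, "travel": [-0.018, 0, 0.0025], "twist": 0}, {"jaw": 0, "travel": [-0.018, 0, 0.0025], "twist": 0}]}}

```text
t: 10.53
eef_pos: [508.5, 184.6, 131.8]
tcp_rot: [3.141, 0.0, 1.779]
ft_force: [0.6, 0.3, -1.7]
opening: 0.126
grip_force: 37.7
```

{"api": "drive_tool", "payload": {"targets": [{"jaw": 0, "travel": [-0.006, 0, 0], "twist": 0}, {"jaw": 0, "travel": [-0.012, 0, 0.0005], "twist": 0}, {"jaw": 0, "travel": [-0.018, 0, 0.0015], "twist": 0}, {"jaw": 0, "travel": [-0.018, 0, 0.0015], "twist": 0}]}}

```text
t: 10.87
eef_pos: [512.0, 167.1, 129.9]
tcp_rot: [-3.141, 0.0, 1.779]
ft_force: [0.4, -0.3, -2.6]
opening: 0.121
grip_force: 37.7
```

```bash
cat >> h.py <<'E'
def tilt_probe(ths):
    "predicted wrist pixels of the mug's mouth/foot outline extremes for tilt th, and observed dark rows"
    c=read_camera('wrist');s=state();y=s['tcp_rot'][2];R=np.array(c['R']);t=np.array(c['t'])
    u=-np.array([np.cos(y),np.sin(y),0]);v=np.array([-u[1],u[0],0]);P=s['eef_pos']+[0,0,18.8]
    ph=np.linspace(0,2*np.pi,73)
    for th in ths:
        a=np.radians(th);o=[]
        for r,h in((34,80),(30,0)):
            x=r*np.cos(ph)-57.5;w=r*np.sin(ph);z=np.full_like(x,h-58)
            X=P+np.outer(np.cos(a)*x-np.sin(a)*z,u)+np.outer(w,v)+np.outer(np.sin(a)*x+np.cos(a)*z,[0,0,1])
            q=X@R.T+t;r2=np.hypot(q[:,0],q[:,1]);k=np.arctan2(r2,q[:,2])/r2*c['fx'];p=q[:,:2]*k[:,None]+[c['cx'],c['cy']]
            o+=[p[:,0].min(),p[:,0].max(),p[:,1].min(),p[:,1].max()]
        print(th,np.round(o).astype(int).tolist())
    return c
E
python3 -c "
from h import *
c=tilt_probe([45,60,75,90,100,110,120,130])
f=c['frame'].astype(int)
for col in (255,278,300): print(col,f[60:270:6,col].sum(1)//3)
for row in (170,200,230): print(row,f[row,190:370:6].sum(1)//3)
cv2.imwrite('wr.png',c['frame'][:,:,::-1]);cv2.imwrite('sc.png',read_camera('scene')['frame'][:,:,::-1])
"
```

```text
45 [216, 341, 115, 213, 239, 318, 191, 262]
60 [221, 336, 138, 211, 239, 317, 223, 285]
75 [224, 332, 164, 214, 239, 317, 255, 308]
90 [227, 330, 193, 219, 238, 318, 288, 331]
100 [228, 328, 212, 225, 237, 319, 309, 345]
110 [229, 327, 231, 232, 236, 320, 331, 358]
120 [230, 327, 239, 252, 235, 322, 352, 370]
130 [230, 327, 247, 272, 232, 324, 373, 381]
255 [158 168 132 156 157 169 187 175 143 158 159 106 104 103 104 106 105 103
  74  84 105  61  58 107 120 118 117 118 115  65  66  65  19  15  12]
278 [148 153 114 157 183 174 137 158 160 159 159 119 106 106 107 119 111 106
  76  90 103  50  58 114 119 123 121 120 113  76  75  76  53  74  74]
300 [152 152 152 178 193 183 133 155 155 155 156 155 155 150 156 155 157 157
  73  92 103  46  58 114 120 122 118 119 117  64  64  60  17  15  20]
170 [ 63  63 101 104  70  74  72  75  75  74  75  76  74  74  75  74  74  73
  74  72  72  73  74  72  71 156 156  77  95 176]
200 [119 120 120 121 119 120 120 116 119 120 115 115 121 123 121 120 121 117
 119 119 174 174 144 117 120 120 119 133 174 172]
230 [124 121 121 120 121 118 120 111 107 106  98  95  97  96  96  94  95  96
  99 142 154 158 157 126 117 127 121 173 176 174]
```

Numerically the tilt is still about 110° and the mouth edge just slipped past the wall. I'll go back for a deeper engagement.

{"api": "drive_tool", "payload": {"targets": [{"jaw": 0, "travel": [0, 0, -0.02], "twist": 0}, {"jaw": 0, "travel": [0.02, 0, -0.03], "twist": 0}, {"jaw": 0, "travel": [0.046, 0, -0.025], "twist": 0}, {"jaw": 0, "travel": [0.048, 0, -0.01], "twist": 0}, {"jaw": 0, "travel": [0.048, 0, -0.001], "twist": 0}, {"jaw": 0, "travel": [0.048, 0, 0.002], "twist": 0}, {"jaw": 0, "travel": [0.048, 0, 0.004], "twist": 0}, {"jaw": 0, "travel": [0.048, 0, 0.004], "twist": 0}]}}

```text
t: 11.63
eef_pos: [502.0, 214.6, 125.8]
tcp_rot: [-3.141, 0.0, 1.779]
ft_force: [0.3, -0.7, -1.4]
opening: 0.124
grip_force: 37.7
```

{"api": "drive_tool", "payload": {"targets": [{"jaw": 0, "travel": [-0.006, 0, 0], "twist": 0}, {"jaw": 0, "travel": [-0.012, 0, 0], "twist": 0}, {"jaw": 0, "travel": [-0.018, 0, 0], "twist": 0}, {"jaw": 0, "travel": [-0.024, 0, 0], "twist": 0}, {"jaw": 0, "travel": [-0.024, 0, 0], "twist": 0}]}}

```text
t: 12.05
eef_pos: [507.3, 190.8, 127.3]
tcp_rot: [3.14, -0.001, 1.778]
ft_force: [-2.5, 2.5, 6.1]
opening: 0.126
grip_force: 31.6
```

```bash
python3 -c "
from h import *
rel((0,0,0),0)
c=tilt_probe([80,90,100,110,120])
f=c['frame'].astype(int);print(f[150:264:3,278].sum(1)//3,f[150:264:3,255].sum(1)//3)
"
```

```text
t 12.05 pos [507.3 190.8 127.3] rot [ 3.1402e+00 -9.0000e-04  1.7783e+00] j [0.24 0.48 1.86 0.   0.8  0.03] F [-2.5  2.5  6.1] open 0.126 g 31.6
travel [-0.0822, -0.5358, 0.1273] twist 1.7783
80 [225, 331, 174, 216, 239, 317, 266, 316]
90 [227, 330, 193, 220, 238, 318, 288, 331]
100 [228, 328, 213, 225, 237, 319, 310, 345]
110 [229, 327, 232, 232, 236, 320, 331, 359]
120 [229, 327, 239, 253, 235, 322, 352, 371]
[107 109 107 109 108 109 108 108 116 122 124 121 112 108 103  75  75  76
  79 106  70  72  74  69  71  73  73  73  72  73  72  49  48  49  47  56
  72  73] [108 107 107 107 106 106 107 106 107 106 107 106 107 106 104  76  76  76
  78 107  67  64  64  59  68  67  70  67  68  67  69  67  67  31  19  19
  14  13]
```

Now it engages (Fz +6 N) and the tilt is down to about 96°. I'll continue along the arc.

{"api": "drive_tool", "payload": {"targets": [{"jaw": 0, "travel": [-0.007, 0, 0], "twist": 0}, {"jaw": 0, "travel": [-0.0144, 0, 0], "twist": 0}, {"jaw": 0, "travel": [-0.02, 0, 0.001], "twist": 0}, {"jaw": 0, "travel": [-0.0264, 0, 0.0026], "twist": 0}, {"jaw": 0, "travel": [-0.032, 0, 0.0046], "twist": 0}, {"jaw": 0, "travel": [-0.0374, 0, 0.0066], "twist": 0}, {"jaw": 0, "travel": [-0.0374, 0, 0.0066], "twist": 0}]}}

```text
t: 12.68
eef_pos: [515.7, 154.1, 120.8]
tcp_rot: [3.139, -0.0, 1.778]
ft_force: [-2.3, 1.5, 14.1]
opening: 0.122
grip_force: 43.9
```

```bash
python3 -c "
from h import *
rel((0,0,0),0)
c=tilt_probe([60,70,80,90,100])
f=c['frame'].astype(int);print(f[120:264:3,278].sum(1)//3,f[120:264:3,255].sum(1)//3)
"
```

```text
t 12.68 pos [515.7 154.1 120.8] rot [ 3.1388e+00 -2.0000e-04  1.7784e+00] j [ 0.17  0.49  1.87  0.    0.78 -0.04] F [-2.3  1.5 14.1] open 0.122 g 43.9
travel [-0.0445, -0.5364, 0.1208] twist 1.7784
60 [220, 336, 138, 212, 239, 317, 223, 286]
70 [223, 333, 156, 213, 239, 317, 245, 301]
80 [225, 331, 174, 216, 239, 317, 266, 316]
90 [227, 330, 193, 220, 238, 318, 288, 331]
100 [228, 328, 212, 225, 237, 319, 310, 345]
[165 165 151 116 126 128 126 122 112 110 109  89  75  99 108 107  72  68
  69  68  68  68  68  69  68  69  68  69  70  59  68  68  68  69  68  68
  55  54  53  52  54  53  53  55  55  53  55  56] [162 156 107 108 107 108 108 107 107 108 114 126  74 132 109 106 103  64
  65  65  64  62  65  64  64  63  63  64  56  66  67  66  65  65  65  69
  66  66  66  66  66  69  67  34  19  15  20  14]
```

Tilt is about 75° and tracking the plan. I'll keep going.

{"api": "drive_tool", "payload": {"targets": [{"jaw": 0, "travel": [-0.006, 0, 0.0035], "twist": 0}, {"jaw": 0, "travel": [-0.011, 0, 0.007], "twist": 0}, {"jaw": 0, "travel": [-0.016, 0, 0.01], "twist": 0}, {"jaw": 0, "travel": [-0.021, 0, 0.0135], "twist": 0}, {"jaw": 0, "travel": [-0.026, 0, 0.0175], "twist": 0}, {"jaw": 0, "travel": [-0.03, 0, 0.0215], "twist": 0}, {"jaw": 0, "travel": [-0.034, 0, 0.026], "twist": 0}, {"jaw": 0, "travel": [-0.038, 0, 0.03], "twist": 0}]}}

```text
t: 13.4
eef_pos: [523.5, 116.4, 90.3]
tcp_rot: [3.139, 0.001, 1.779]
ft_force: [-0.3, -2.0, 4.5]
opening: 0.125
grip_force: 30.0
```

```bash
python3 -c "
from h import *
rel((0,0,0),0)
c=tilt_probe([30,40,50,60,70])
f=c['frame'].astype(int);print(f[80:264:3,278].sum(1)//3,f[80:264:3,255].sum(1)//3)
"
```

```text
t 13.4 pos [523.5 116.4  90.3] rot [3.1394e+00 1.2000e-03 1.7793e+00] j [ 0.1   0.53  1.9  -0.    0.7  -0.11] F [-0.3 -2.   4.5] open 0.125 g 30.0
travel [-0.0055, -0.5362, 0.0903] twist 1.7793
30 [210, 346, 97, 222, 237, 319, 161, 240]
40 [214, 342, 109, 217, 238, 318, 181, 255]
50 [217, 338, 123, 214, 238, 317, 202, 270]
60 [220, 335, 139, 213, 239, 317, 223, 286]
70 [223, 333, 156, 214, 239, 317, 245, 301]
[156 171 175 170 160 135 144 169 166 164 164 165 120 102  93  92  91  82
  62  60  62  62  62  63  62  62  63  63  63  62  63  62  63  62  63  63
  63  66  67  67  66  66  67  67  67  64  70  60  63  61  67  67  66  66
  66  67  69  66  66  67  68  67] [166 165 165 166 165 165 166 165 166 165 165 165 156 101  99  91  90  66
  59  60  61  61  60  60  60  60  58  61  59  60  60  59  60  60  59  59
  59  61  58  59  67  66  66  63  68  66  61  58  60  59  60  61  59  61
  60  61  40  19  13  14  19  14]
```

{"api": "drive_tool", "payload": {"targets": [{"jaw": 0, "travel": [-0.01, 0, -0.02], "twist": 0}, {"jaw": 0, "travel": [-0.03, -0.005, -0.045], "twist": 0}, {"jaw": 0, "travel": [-0.06, -0.015, -0.055], "twist": 0}, {"jaw": 0, "travel": [-0.09, -0.025, -0.055], "twist": 0}, {"jaw": 0, "travel": [-0.12, -0.033, -0.055], "twist": 0}, {"jaw": 0, "travel": [-0.15, -0.042, -0.055], "twist": 0}, {"jaw": 0, "travel": [-0.18, -0.05, -0.055], "twist": 0}, {"jaw": 0, "travel": [-0.21, -0.06, -0.055], "twist": 0}]}}

```text
t: 14.12
eef_pos: [506.9, -102.2, 144.6]
tcp_rot: [-3.141, 0.001, 1.78]
ft_force: [-0.0, -0.2, -2.2]
opening: 0.122
grip_force: 30.0
```

{"api": "drive_tool", "payload": {"targets": [{"jaw": 0, "travel": [-0.03, -0.009, 0], "twist": 0}, {"jaw": 0, "travel": [-0.06, -0.018, 0], "twist": 0}, {"jaw": 0, "travel": [-0.09, -0.026, 0], "twist": 0}, {"jaw": 0, "travel": [-0.115, -0.032, 0.01], "twist": 0}, {"jaw": 0, "travel": [-0.123, -0.035, 0.03], "twist": 0}, {"jaw": 0, "travel": [-0.123, -0.035, 0.045], "twist": 0}, {"jaw": 0, "travel": [-0.123, -0.035, 0.045], "twist": 0}, {"jaw": 0, "travel": [-0.123, -0.035, 0.045], "twist": 0}]}}

```text
t: 14.78
eef_pos: [498.1, -227.9, 99.2]
tcp_rot: [-3.14, -0.001, 1.779]
ft_force: [-0.1, 0.8, -1.4]
opening: 0.12
grip_force: 30.0
```

```bash
python3 -c "
from h import *
rel((0,0,0),0)
c=tilt_probe([30,40,50,60,70])
f=c['frame'].astype(int);print(f[80:264:3,278].sum(1)//3,f[80:264:3,255].sum(1)//3,f[180,190:370:6].sum(1)//3)
"
```

```text
t 14.78 pos [ 498.1 -227.9   99.2] rot [-3.1402e+00 -9.0000e-04  1.7792e+00] j [-0.55  0.53  1.87 -0.    0.75 -0.76] F [-0.1  0.8 -1.4] open 0.12 g 30.0
travel [0.3261, -0.4401, 0.0992] twist 1.7792
30 [211, 348, 96, 222, 238, 320, 161, 240]
40 [215, 344, 109, 216, 239, 319, 181, 255]
50 [218, 340, 123, 213, 240, 319, 202, 271]
60 [221, 337, 139, 213, 240, 318, 224, 286]
70 [224, 335, 156, 214, 240, 318, 245, 302]
[181 179 178 178 175 175 179 182 179 175 178 184 137  97  90  63  58  59
  59  59  60  60  61  58  58  59  57  59  59  60  59  58  59  60  59  61
  58  59  62  63  63  62  63  63  62  60  65  57  57  59  65  64  63  65
  64  63  64  64  63  64  66  65] [174 178 182 180 180 181 179 178 182 183 185 164 122 113  61  57  58  56
  55  57  56  58  56  59  55  55  57  56  57  58  58  55  56  55  57  54
  57  56  56  56  63  63  64  60  64  62  57  58  57  58  58  58  58  58
  57  58  39  22  18  14  18  17] [121 122 120 123 122  63  44  49  49  54  55  56  57  57  60  58  57  58
  57  56  55  54  51  48  56  97 125 122 123 151]
```

{"api": "drive_tool", "payload": {"targets": [{"jaw": 0, "travel": [0, 0, 0.013], "twist": 0}, {"jaw": 0, "travel": [0, 0, 0.0165], "twist": 0}, {"jaw": 0, "travel": [-0.005, 0, 0.018], "twist": 0}, {"jaw": 0, "travel": [-0.0106, 0, 0.0195], "twist": 0}, {"jaw": 0, "travel": [-0.019, 0, 0.023], "twist": 0}, {"jaw": 0, "travel": [-0.0277, 0, 0.0265], "twist": 0}, {"jaw": 0, "travel": [-0.0277, 0, 0.0265], "twist": 0}]}}

```text
t: 15.42
eef_pos: [505.5, -257.0, 73.7]
tcp_rot: [3.14, 0.002, 1.779]
ft_force: [-0.0, -1.6, 8.3]
opening: 0.127
grip_force: 30.0
```

```bash
python3 -c "
from h import *
rel((0,0,0),0)
c=tilt_probe([0,10,20,30,40,50])
f=c['frame'].astype(int);print(f[50:170:3,278].sum(1)//3,f[180,190:370:6].sum(1)//3)
"
```

```text
t 15.42 pos [ 505.5 -257.    73.7] rot [3.1397e+00 2.1000e-03 1.7790e+00] j [-0.59  0.59  1.84 -0.    0.71 -0.79] F [-0.  -1.6  8.3] open 0.127 g 30.0
travel [0.356, -0.4415, 0.0737] twist 1.779
0 [195, 362, 84, 249, 232, 325, 104, 196]
10 [200, 356, 82, 237, 234, 322, 121, 209]
20 [206, 351, 87, 228, 236, 321, 140, 224]
30 [210, 346, 96, 221, 237, 319, 160, 239]
40 [214, 342, 108, 215, 238, 318, 180, 254]
50 [217, 339, 122, 213, 239, 317, 201, 270]
[177 175 179 183 182 179 180 183 184 184 183 184 184 183 181 181 183 183
 183 113  98  87  85  85  61  57  59  59  59  58  58  57  58  59  60  59
  59  57  58  60] [120 124 125 119 106  63  45  49  50  54  55  55  59  68  66  67  68  63
  56  55  54  51  52  48  53  68 124 122 124 123]
```

{"api": "drive_tool", "payload": {"targets": [{"jaw": 0, "travel": [-0.008, 0, 0.005], "twist": 0}, {"jaw": 0, "travel": [-0.0156, 0, 0.0095], "twist": 0}, {"jaw": 0, "travel": [-0.0225, 0, 0.015], "twist": 0}, {"jaw": 0, "travel": [-0.029, 0, 0.021], "twist": 0}, {"jaw": 0, "travel": [-0.029, 0, 0.021], "twist": 0}]}}

```text
t: 15.88
eef_pos: [512.1, -286.7, 53.2]
tcp_rot: [3.138, 0.005, 1.779]
ft_force: [-0.2, -7.5, 10.5]
opening: 0.126
grip_force: 30.0
```

```bash
python3 -c "
from h import *
rel((0,0,0),0)
c=tilt_probe([0,10,20,30,40])
f=c['frame'].astype(int);print(f[50:170:3,278].sum(1)//3,f[180,178:380:6].sum(1)//3)
"
```

```text
t 15.88 pos [ 512.1 -286.7   53.2] rot [3.1382 0.005  1.7791] j [-0.62  0.64  1.8  -0.    0.69 -0.83] F [-0.2 -7.5 10.5] open 0.126 g 30.0
travel [0.3864, -0.4417, 0.0532] twist 1.7791
0 [195, 362, 84, 249, 231, 325, 103, 195]
10 [200, 356, 82, 238, 234, 322, 121, 209]
20 [205, 351, 87, 228, 235, 320, 140, 224]
30 [210, 347, 96, 221, 237, 319, 159, 239]
40 [214, 342, 107, 215, 238, 318, 180, 254]
[189 189 190 189 186 188 194 195 191 187 189 189 174 113 115  70  72  71
  71  71  71  70  68  67  52  54  53  54  55  55  59  77  78  77  79  78
  78  79  78  79] [127 130 128 129 125  75  51  51  51  51  71  78  79  78  79  80  81  79
  80  79  79  78  78  77  51  52  49  50  71 119 125 125 126 128]
```

{"api": "drive_tool", "payload": {"targets": [{"jaw": 0, "travel": [-0.005, 0, 0.005], "twist": 0}, {"jaw": 0, "travel": [-0.01, 0, 0.009], "twist": 0}, {"jaw": 0, "travel": [-0.014, 0, 0.013], "twist": 0}, {"jaw": 0, "travel": [-0.014, 0, 0.015], "twist": 0}, {"jaw": 0, "travel": [-0.014, 0, 0.015], "twist": 0}]}}

```text
t: 16.35
eef_pos: [514.9, -299.8, 38.4]
tcp_rot: [3.138, 0.005, 1.779]
ft_force: [0.2, -5.9, 6.4]
opening: 0.122
grip_force: 30.0
```

```bash
python3 -c "
from h import *
rel((0,0,0),0)
c=tilt_probe([-10,0,5,10,20])
f=c['frame'].astype(int);print(f[50:130:2,278].sum(1)//3,f[170,178:380:4].sum(1)//3)
"
```

```text
t 16.35 pos [ 514.9 -299.8   38.4] rot [3.1383 0.0049 1.7794] j [-0.64  0.67  1.79 -0.    0.68 -0.85] F [ 0.2 -5.9  6.4] open 0.122 g 30.0
travel [0.3999, -0.4417, 0.0384] twist 1.7794
-10 [189, 368, 94, 261, 229, 327, 87, 183]
0 [195, 362, 84, 249, 231, 324, 103, 196]
5 [198, 359, 82, 243, 232, 323, 112, 202]
10 [200, 356, 83, 238, 234, 322, 121, 209]
20 [205, 351, 87, 228, 235, 320, 140, 224]
[196 194 193 194 194 195 195 195 194 196 195 194 193 193 196 198 187 117
 132 134  96  62  61  63  63  63  61  64  63  63  63  62  61  62  57  54
  69  86  85  86] [137 133 132 136  98  84  55  51  52  53  52  52  51  52  53  85  86  87
  85  84  84  85  85  85  85  85  84  86  86  84  84  84  84  84  85  83
  55  54  54  53  53  53  53  54  75 131 177 194 192 191 198]
```

It's essentially upright now: grasp height matches the original, and the rim row of 84 corresponds to a tilt of 0–5°. I'll release, retreat upward, and verify from the top camera.

{"api": "drive_tool", "payload": {"targets": [{"jaw": 0.5, "travel": [0, 0, 0], "twist": 0}, {"jaw": 0.5, "travel": [0, 0, 0], "twist": 0}, {"jaw": 0.5, "travel": [0, 0, 0], "twist": 0}, {"jaw": 0.5, "travel": [0, 0, 0], "twist": 0}, {"jaw": 0.5, "travel": [0, 0, 0], "twist": 0}, {"jaw": 0.5, "travel": [0, 0, -0.03], "twist": 0}, {"jaw": 0.5, "travel": [0, 0, -0.07], "twist": 0}, {"jaw": 0.5, "travel": [0, 0, -0.11], "twist": 0}]}}

```text
t: 17.07
eef_pos: [512.8, -296.3, 147.5]
tcp_rot: [-3.14, -0.002, 1.78]
ft_force: [0.2, 0.1, 0.2]
opening: 0.498
grip_force: 0.0
```

```bash
python3 -c "
from h import *
rel((554.8,26.5,110),26.7)
c=read_camera('wrist');f=c['frame']
m=(f.max(2)<85).astype(np.uint8);m[260:]=0
n,l,s,ce=cv2.connectedComponentsWithStats(m)
for i in range(1,n):
    if s[i,4]>300:
        print(s[i],ce[i].round(1))
        x,y,w,h=s[i,:4];print(fplane(c,[(x,y+h/2),(x+w,y+h/2),(x+w/2,y)],80).round(1).tolist())
cv2.imwrite('wr2.png',f[:,:,::-1])
t=read_camera('top');cv2.imwrite('top2.png',t['frame'][:,:,::-1])
"
```

```text
t 17.07 pos [ 512.8 -296.3  147.5] rot [-3.1398e+00 -2.0000e-03  1.7799e+00] j [-0.64  0.52  1.71 -0.    0.91 -0.84] F [0.2 0.1 0.2] open 0.498 g 0.0
travel [0.307, 0.1081, 0.0375] twist 1.3139
[ 496    0   52   70 1512] [513.9  37.7]
[[659.1, -97.1, 80.0], [723.6, -65.7, 80.0], [686.0, -46.2, 80.0]]
[ 526    0   34   64 1070] [549.1  24.8]
[[693.7, -77.4, 80.0], [741.4, -53.1, 80.0], [714.2, -30.2, 80.0]]
[ 235  120   89  121 6102] [278.2 168.9]
[[474.3, -270.7, 80.0], [539.2, -256.9, 80.0], [497.5, -220.3, 80.0]]
[455 206  39  44 314] [470.3 225.9]
[[662.2, -270.5, 80.0], [706.1, -262.1, 80.0], [675.2, -247.6, 80.0]]
```

{"api": "drive_tool", "payload": {"targets": [{"jaw": 0.5, "travel": [0.04, 0.013, 0], "twist": 0.12}, {"jaw": 0.5, "travel": [0.078, 0.027, 0], "twist": 0.24}, {"jaw": 0.5, "travel": [0.117, 0.041, 0], "twist": 0.36}, {"jaw": 0.5, "travel": [0.155, 0.055, 0], "twist": 0.48}, {"jaw": 0.5, "travel": [0.194, 0.068, 0], "twist": 0.6}, {"jaw": 0.5, "travel": [0.23, 0.081, 0], "twist": 0.72}, {"jaw": 0.5, "travel": [0.25, 0.088, 0], "twist": 0.84}, {"jaw": 0.5, "travel": [0.25, 0.088, 0], "twist": 0.96}]}}

```text
t: 17.83
eef_pos: [547.5, -29.4, 146.5]
tcp_rot: [-3.141, -0.0, 0.829]
ft_force: [-0.5, 0.2, -0.0]
opening: 0.503
grip_force: 0.0
```

{"api": "drive_tool", "payload": {"targets": [{"jaw": 0.5, "travel": [0, 0, 0], "twist": 0.12}, {"jaw": 0.5, "travel": [0, 0, 0], "twist": 0.24}, {"jaw": 0.5, "travel": [0, 0, 0], "twist": 0.36}, {"jaw": 0.5, "travel": [0, 0, 0], "twist": 0.36}]}}

```text
t: 18.17
eef_pos: [547.4, -33.7, 146.5]
tcp_rot: [-3.141, 0.001, 0.466]
ft_force: [-0.1, -0.0, -0.5]
opening: 0.496
grip_force: 0.0
```

```bash
cat >> h.py <<'E'
def quads(f,unproj,z,amin=1500):
    hsv=cv2.cvtColor(f,cv2.COLOR_RGB2HSV);m=((hsv[:,:,1]>90)&(f.max(2)>55)).astype(np.uint8)
    m=cv2.morphologyEx(m,cv2.MORPH_CLOSE,np.ones((5,5)))
    for k in cv2.findContours(m,cv2.RETR_EXTERNAL,cv2.CHAIN_APPROX_NONE)[0]:
        if cv2.contourArea(k)<amin: continue
        P=unproj(k[:,0].astype(float),z)[:,:2].astype(np.float32)
        print("quad px",cv2.boundingRect(k),"rect",[np.round(q,1) for q in cv2.minAreaRect(P)])
E
python3 -c "
from h import *
rel((554.8,26.5,110),26.7)
c=read_camera('wrist');f=c['frame'];quads(f,lambda p,z:fplane(c,p,z),8)
t=read_camera('top');t2=cv2.imread('top2.png')[:,:,::-1].copy()
for z in (8,60): quads(t2,lambda p,z:plane(t,p,z),z,800)
cv2.imwrite('wr3.png',f[:,:,::-1])
"
```

```text
t 18.17 pos [547.4 -33.7 146.5] rot [-3.1413e+00  6.0000e-04  4.6610e-01] j [-0.18  0.47  1.82 -0.    0.85  0.92] F [-0.1 -0.  -0.5] open 0.496 g 0.0
travel [0.0337, -0.0504, 0.0365] twist 0.0001
quad px (170, 109, 115, 114) rect [array([554.5,  25.7]), array([111.4, 111. ]), np.float64(26.8)]
quad px (0, 78, 91, 139) rect [array([476.7, 252.8]), array([157.4, 152.8]), np.float64(12.9)]
quad px (331, 0, 107, 62) rect [array([751.3, -53.1]), array([ 65.9, 115.2]), np.float64(35.1)]
quad px (131, 227, 75, 72) rect [array([493.4, 260.1]), array([140.1, 150.1]), np.float64(12.9)]
quad px (239, 204, 65, 65) rect [array([555.3,  27.3]), array([112.7, 112.7]), np.float64(26.7)]
quad px (279, 127, 41, 43) rect [array([761.7, -35.5]), array([101. ,  93.9]), np.float64(0.4)]
quad px (36, 99, 21, 63) rect [array([800.3, 565.3]), array([152.2,  48.1]), np.float64(4.4)]
quad px (0, 68, 560, 6) rect [array([951.3,  18.7]), array([1341.5,    8.6]), np.float64(90.0)]
quad px (131, 227, 75, 72) rect [array([492.8, 246.3]), array([133.1, 142.7]), np.float64(12.9)]
quad px (239, 204, 65, 65) rect [array([551.7,  25.1]), array([107.1, 107.1]), np.float64(26.7)]
quad px (279, 127, 41, 43) rect [array([747.8, -34.6]), array([96. , 89.2]), np.float64(0.4)]
quad px (36, 99, 21, 63) rect [array([784.6, 536.5]), array([144.6,  45.7]), np.float64(4.4)]
quad px (0, 68, 560, 6) rect [array([928.1,  16.9]), array([1275.1,    8.2]), np.float64(90.0)]
```

{"api": "drive_tool", "payload": {"targets": [{"jaw": 0.5, "travel": [0.017, -0.025, 0.01], "twist": 0}, {"jaw": 0.5, "travel": [0.0334, -0.0502, 0.03], "twist": 0}, {"jaw": 0.5, "travel": [0.0334, -0.0502, 0.06], "twist": 0}, {"jaw": 0.5, "travel": [0.0334, -0.0502, 0.09], "twist": 0}, {"jaw": 0.5, "travel": [0.0334, -0.0502, 0.115], "twist": 0}, {"jaw": 0.5, "travel": [0.0334, -0.0502, 0.13], "twist": 0}, {"jaw": 0.5, "travel": [0.0334, -0.0502, 0.134], "twist": 0}, {"jaw": 0.5, "travel": [0.0334, -0.0502, 0.134], "twist": 0}]}}

```text
t: 18.93
eef_pos: [554.0, 25.9, 12.0]
tcp_rot: [-3.141, 0.002, 0.474]
ft_force: [-0.2, -0.4, 0.7]
opening: 0.496
grip_force: 0.0
```

{"api": "drive_tool", "payload": {"targets": [{"jaw": 0, "travel": [0, 0, 0], "twist": 0}, {"jaw": 0, "travel": [0, 0, 0], "twist": 0}, {"jaw": 0, "travel": [0, 0, 0], "twist": 0}, {"jaw": 0, "travel": [0, 0, 0], "twist": 0}, {"jaw": 0, "travel": [0, 0, 0], "twist": 0}, {"jaw": 0, "travel": [0, 0, 0], "twist": 0}, {"jaw": 0, "travel": [0, 0, 0], "twist": 0}, {"jaw": 0, "travel": [0, 0, 0], "twist": 0}]}}

```text
t: 19.6
eef_pos: [554.7, 25.9, 13.4]
tcp_rot: [3.141, -0.0, 0.471]
ft_force: [-1.0, -0.9, 5.8]
opening: 0.124
grip_force: 30.0
```

{"api": "drive_tool", "payload": {"targets": [{"jaw": 0, "travel": [0, 0, -0.02], "twist": 0}, {"jaw": 0, "travel": [0, 0, -0.05], "twist": 0}, {"jaw": 0, "travel": [0, 0, -0.08], "twist": 0}, {"jaw": 0, "travel": [0, 0, -0.11], "twist": 0}, {"jaw": 0, "travel": [0, 0, -0.14], "twist": 0}, {"jaw": 0, "travel": [0, 0, -0.14], "twist": 0}]}}

```text
t: 20.1
eef_pos: [556.5, 25.9, 158.1]
tcp_rot: [3.138, -0.007, 0.472]
ft_force: [0.1, -0.1, -0.7]
opening: 0.125
grip_force: 30.0
```

```bash
python3 -c "
from h import *
rel((491.4,250.4,150),12.7)
c=read_camera('wrist');f=c['frame'];quads(f,lambda p,z:fplane(c,p,z),60)
cv2.imwrite('wr4.png',f[:,:,::-1])
"
```

```text
t 20.1 pos [556.5  25.9 158.1] rot [ 3.1375 -0.0066  0.4715] j [-0.07  0.46  1.8  -0.    0.88  1.03] F [ 0.1 -0.1 -0.7] open 0.125 g 30.0
travel [0.044, -0.2295, 0.0081] twist 0.2499
quad px (179, 159, 199, 136) rect [array([541.5,  17.8]), array([126.4, 170.1]), np.float64(26.9)]
quad px (7, 99, 129, 148) rect [array([496.2, 236.6]), array([133.8, 156.2]), np.float64(12.8)]
quad px (377, 8, 99, 95) rect [array([742.4, -30.3]), array([ 88.3, 100.2]), np.float64(75.1)]
```

```bash
cat >> h.py <<'E'
from scipy.optimize import minimize
from scipy.ndimage import map_coordinates
def proj(c,X,fish):
    q=X@np.array(c['R']).T+np.array(c['t'])
    if not fish: return q[:,:2]/q[:,2:]*c['fx']+[c['cx'],c['cy']]
    r=np.hypot(q[:,0],q[:,1]);return q[:,:2]*(np.arctan2(r,q[:,2])/r*c['fx'])[:,None]+[c['cx'],c['cy']]
def sq(a,z,p):
    k=np.linspace(-.5,.5,80)*a;h=np.full(80,a/2)
    L=np.r_[np.c_[k,h],np.c_[k,-h],np.c_[h,k],np.c_[-h,k]];t=np.radians(p[2]);R=np.array([[np.cos(t),-np.sin(t)],[np.sin(t),np.cos(t)]])
    return np.c_[L@R.T+p[:2],np.full(len(L),z)]
def fit(c,fish,parts,p0,keep=lambda u:np.ones(len(u),bool)):
    g=cv2.cvtColor(c['frame'],cv2.COLOR_RGB2GRAY).astype(np.float32)
    for sg in (2.,1.):
        b=cv2.GaussianBlur(g,(0,0),sg);G=np.hypot(cv2.Sobel(b,5,1,0),cv2.Sobel(b,5,0,1))
        def cost(p):
            X=np.vstack([sq(a,z,p) for a,z in parts]);u=proj(c,X,fish);w=keep(u)
            return -map_coordinates(G,[u[w,1],u[w,0]],order=1).mean()
        r=minimize(cost,p0,method='Nelder-Mead',options=dict(initial_simplex=np.array(p0)+np.array([[0,0,0],[3,0,0],[0,3,0],[0,0,1.5]])))
        p0=r.x
    return r.x.round(2),round(r.fun,1)
E
python3 -c "
from h import *
t=read_camera('top');t['frame']=cv2.imread('top2.png')[:,:,::-1].copy()
for parts in ([(132,60)],[(117,60)],[(132,60),(117,60)],[(132,60),(117,60),(100,50)]): print(parts,fit(t,0,parts,[491.4,250.4,12.7]))
print('lid top',fit(t,0,[(113,8)],[554.6,26.1,26.7]))
w=read_camera('wrist')
for parts in ([(132,60)],[(132,60),(117,60)]): print(parts,fit(w,1,parts,[491.4,250.4,12.7],lambda u:u[:,0]>2))
w=np.load('wc.npy',allow_pickle=True).item()
for parts in ([(132,60)],[(132,60),(117,60)]): print('old',parts,fit(w,1,parts,[491.4,250.4,12.7],lambda u:(u[:,1]>2)&(u[:,1]<85)))
"
```

```text
[(132, 60)] (array([490.83, 251.43,  12.55]), np.float64(-112.2))
[(117, 60)] (array([491.65, 248.08,  12.7 ]), np.float64(-113.6))
[(132, 60), (117, 60)] (array([491.26, 249.47,  12.57]), np.float64(-105.8))
[(132, 60), (117, 60), (100, 50)] (array([491.65, 250.14,  12.7 ]), np.float64(-96.9))
lid top (array([554.42,  26.85,  27.2 ]), np.float64(-36.2))
[(132, 60)] (array([493.55, 249.38,  13.56]), np.float64(-141.0))
[(132, 60), (117, 60)] (array([491.73, 249.  ,  12.72]), np.float64(-121.1))
old [(132, 60)] (array([491.12, 249.95,  12.84]), np.float64(-128.5))
old [(132, 60), (117, 60)] (array([491.1 , 249.72,  12.87]), np.float64(-119.8))
```

{"api": "drive_tool", "payload": {"targets": [{"jaw": 0, "travel": [0.006, -0.03, 0], "twist": 0.03}, {"jaw": 0, "travel": [0.012, -0.065, 0], "twist": 0.07}, {"jaw": 0, "travel": [0.02, -0.1, 0], "twist": 0.11}, {"jaw": 0, "travel": [0.026, -0.135, 0.01], "twist": 0.15}, {"jaw": 0, "travel": [0.032, -0.17, 0.02], "twist": 0.19}, {"jaw": 0, "travel": [0.038, -0.2, 0.03], "twist": 0.22}, {"jaw": 0, "travel": [0.044, -0.229, 0.04], "twist": 0.25}, {"jaw": 0, "travel": [0.044, -0.229, 0.05], "twist": 0.25}]}}

```text
t: 20.92
eef_pos: [487.6, 253.5, 100.8]
tcp_rot: [-3.141, 0.003, 0.223]
ft_force: [-0.2, -0.3, -0.7]
opening: 0.12
grip_force: 30.0
```

{"api": "drive_tool", "payload": {"targets": [{"jaw": 0, "travel": [0, 0, 0], "twist": 0}, {"jaw": 0, "travel": [0, 0, 0], "twist": 0}, {"jaw": 0, "travel": [0, 0, 0], "twist": 0}]}}

```text
t: 21.17
eef_pos: [490.0, 249.1, 102.6]
tcp_rot: [3.141, 0.001, 0.221]
ft_force: [-0.1, -0.3, -0.9]
opening: 0.125
grip_force: 30.0
```

```bash
python3 -c "
from h import *
rel((491.3,249.7,80),12.75)
w=read_camera('wrist');s=state()
print('lid seen top face',fit(w,1,[(113,s['eef_pos'][2]-5.4)],[491.3,249.7,12.7],lambda u:(u[:,1]<200)))
"
```

```text
t 21.17 pos [490.  249.1 102.6] rot [3.1413e+00 9.0000e-04 2.2060e-01] j [ 0.35  0.53  1.86 -0.    0.76  1.7 ] F [-0.1 -0.3 -0.9] open 0.125 g 30.0
travel [0.0014, -0.0003, 0.0226] twist -0.0019
lid seen top face (array([491.55, 248.96,  12.58]), np.float64(-91.6))
```

{"api": "drive_tool", "payload": {"targets": [{"jaw": 0, "travel": [0.0007, -0.0003, 0.012], "twist": -0.002}, {"jaw": 0, "travel": [0.0007, -0.0003, 0.024], "twist": -0.002}, {"jaw": 0, "travel": [0.0007, -0.0003, 0.027], "twist": -0.002}, {"jaw": 0, "travel": [0.0007, -0.0003, 0.03], "twist": -0.002}, {"jaw": 0, "travel": [0.0007, -0.0003, 0.032], "twist": -0.002}, {"jaw": 0, "travel": [0.0007, -0.0003, 0.034], "twist": -0.002}, {"jaw": 0, "travel": [0.0007, -0.0003, 0.034], "twist": -0.002}]}}

```text
t: 21.8
eef_pos: [490.5, 250.3, 69.1]
tcp_rot: [3.142, -0.0, 0.223]
ft_force: [0.1, -0.9, -1.4]
opening: 0.122
grip_force: 30.0
```

{"api": "drive_tool", "payload": {"targets": [{"jaw": 0, "travel": [0, 0, 0.002], "twist": 0}, {"jaw": 0, "travel": [0, 0, 0.004], "twist": 0}, {"jaw": 0, "travel": [0, 0, 0.006], "twist": 0}, {"jaw": 0, "travel": [0, 0, 0.0065], "twist": 0}, {"jaw": 0, "travel": [0, 0, 0.0065], "twist": 0}]}}

```text
t: 22.22
eef_pos: [490.5, 250.5, 63.3]
tcp_rot: [3.142, -0.001, 0.223]
ft_force: [-2.7, -2.2, 10.6]
opening: 0.125
grip_force: 30.0
```

It seated at the expected height (TCP 63.3, with 10.6 N of contact). I'll release and retreat.

{"api": "drive_tool", "payload": {"targets": [{"jaw": 0.5, "travel": [0, 0, 0], "twist": 0}, {"jaw": 0.5, "travel": [0, 0, 0], "twist": 0}, {"jaw": 0.5, "travel": [0, 0, 0], "twist": 0}, {"jaw": 0.5, "travel": [0, 0, 0], "twist": 0}, {"jaw": 0.5, "travel": [0, 0, 0], "twist": 0}, {"jaw": 0.5, "travel": [0, 0, -0.03], "twist": 0}, {"jaw": 0.5, "travel": [0, 0, -0.065], "twist": 0}, {"jaw": 0.5, "travel": [0, 0, -0.1], "twist": 0}]}}

```text
t: 22.88
eef_pos: [489.9, 250.2, 163.2]
tcp_rot: [3.141, 0.002, 0.223]
ft_force: [0.5, 1.2, 0.1]
opening: 0.495
grip_force: 0.0
```

{"api": "drive_tool", "payload": {"targets": [{"jaw": 0.5, "travel": [-0.03, 0.035, -0.02], "twist": 0}, {"jaw": 0.5, "travel": [-0.03, 0.07, -0.04], "twist": 0}, {"jaw": 0.5, "travel": [-0.03, 0.1, -0.06], "twist": 0}, {"jaw": 0.5, "travel": [-0.03, 0.13, -0.08], "twist": 0}, {"jaw": 0.5, "travel": [-0.03, 0.16, -0.08], "twist": 0}, {"jaw": 0.5, "travel": [-0.03, 0.16, -0.08], "twist": 0}]}}

```text
t: 23.38
eef_pos: [497.8, 84.0, 243.7]
tcp_rot: [3.14, -0.003, 0.22]
ft_force: [-1.2, -0.5, -0.3]
opening: 0.502
grip_force: 0.0
```

```bash
python3 -c "
from h import *
rel((0,0,0),0)
t=read_camera('top')['frame'];s=read_camera('scene')['frame']
r=lambda f,x,y,w,h:cv2.resize(cv2.convertScaleAbs(f[y:y+h,x:x+w,::-1],alpha=1.5),(400,300),interpolation=2)
cv2.imwrite('pics/fin.png',np.vstack([np.hstack([r(t,110,215,120,90),r(t,360,220,120,90)]),np.hstack([r(s,280,90,100,75),r(s,60,160,200,150)])]))
for z in (58,): quads(t,lambda p,z:plane(read_camera('top'),p,z),z,800)
"
```

```text
t 23.38 pos [497.8  84.  243.7] rot [ 3.1402e+00 -2.6000e-03  2.2020e-01] j [ 0.04  0.29  1.81 -0.    1.04  1.39] F [-1.2 -0.5 -0.3] open 0.502 g 0.0
travel [-0.5041, -0.0267, 0.2437] twist 0.2202
quad px (160, 243, 73, 20) rect [array([513.4, 187.5]), array([ 41.1, 157.6]), np.float64(0.6)]
quad px (279, 127, 41, 43) rect [array([748.4, -34.6]), array([96.2, 89.4]), np.float64(0.4)]
quad px (36, 99, 21, 63) rect [array([785.2, 537.6]), array([144.9,  45.8]), np.float64(4.4)]
quad px (0, 68, 560, 6) rect [array([929.1,  17. ]), array([1277.7,    8.1]), np.float64(90.0)]
```

View pics/fin.png

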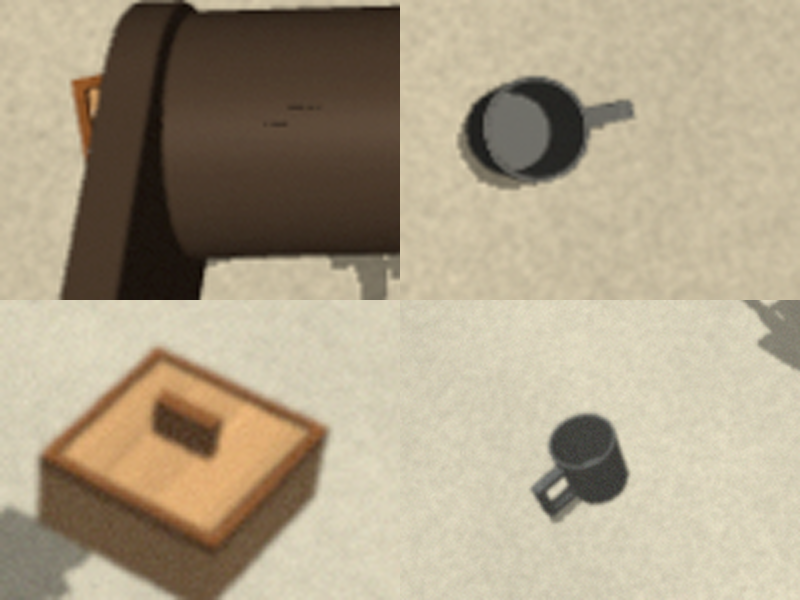

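The lower-left panel shows the lid flat in the recess with its handle up, around (185,425). The right panels show the empty mug standing upright, at (535,130) and (590,455). The arm is clear of everything, so I'm handing in.

```bash
python3 -c "
from cell import *
print(job_done())"
```

```text
the job is handed in; nothing more can be done
None
```

I handed the job in at about 23 s: all eight marbles are in the square box, the lid is seated flat with its handle up, and the empty mug is standing upright on the desk about 40 mm from where it started.

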